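# Put mixed-up casting flasks on their own sprue bases

## Task

The three perforated steel casting flasks (small, medium, large) have been stood on one another's rubber sprue bases. Put each flask upright on the base of its own size, seated flat on the flange around the raised centre; the empty ceramic tile is free for parking. Do not tip a flask over, and leave the bowl, the hammer and the jar where they are.

Things in the scene. Friction and masses are not known exactly. Their poses are not given: they have to be found in the camera images.
- flask_small: Small casting flask: loose perforated stainless steel tube, open at both ends, outside diameter 38 mm, inside 33 mm, height 50 mm, about 0.1 kg. Origin: centre of its lower end; z along the tube, up. At the start it stands on the large base, on top of that base's step (underside at z = 14 mm).
- flask_medium: Medium casting flask: as the small one, outside diameter 50 mm, inside 45 mm, height 62 mm, about 0.2 kg. Origin: centre of its lower end, z up. At the start it stands on the flange of the small base (underside at z = 8 mm).
- flask_large: Large casting flask: as the small one, outside diameter 64 mm, inside 59 mm, height 75 mm, about 0.3 kg. Origin: centre of its lower end, z up. At the start it stands on the flange of the medium base (underside at z = 8 mm).
- base_small: Sprue base for the small flask: round dark grey rubber disc, fixed to the bench. Flange 66 mm in diameter, 8 mm thick; on it a round raised step 17 mm in diameter and 6 mm high, and on that a button 12 mm wide and 8 mm high. The flask goes over step and button and rests on the flange, with 8 mm of play all round the step. Origin: centre of the underside, on the bench; z up.
- base_medium: Sprue base for the medium flask: as the small base, flange 78 mm in diameter, 8 mm thick; step 29 mm in diameter, 6 mm high; same button; 8 mm of play all round in its flask. Fixed. Origin: centre of the underside; z up.
- base_large: Sprue base for the large flask: as the small base, flange 92 mm in diameter, 8 mm thick; step 43 mm in diameter, 6 mm high; same button; 8 mm of play all round in its flask. Fixed. Origin: centre of the underside; z up.
- tile: White square ceramic soldering tile, 100 x 100 x 8 mm, flat and empty, fixed to the bench: a free place to park a flask. Origin: centre of the underside; z up. The three bases and the tile stand side by side in a loose row, in any order, at least 130 mm from centre to centre.
- bowl: Bystander: dark rubber mixing bowl, 116 mm across the rim, 55 mm high, loose, beyond the row. Origin: centre of the underside.
- hammer: Bystander: small hammer lying on the bench, 240 mm long, loose, beyond the row. Origin: on the underside, near its middle.
- jar: Bystander: clear jar with a red cap, 64 mm in diameter, 80 mm high, loose, beyond the row. Origin: centre of the underside.
Things that resemble listed ones, but are neither listed nor needed, are in the scene too. Leave any pink or turquoise look-alike of the base_large alone.

How it is judged:
By the outcome, as a careful person would: the job done as asked, in the order asked, and still so for the second after the job is handed in, with the robot touching nothing.
It also fails if it takes over 109 s, if anything falls off the work surface, if the arm or the gripper's body presses on something with over 40 N, if the wrist force passes 120 N, or if a joint passes its speed limit or range.

## Robot

A 7-joint arm with a two-finger parallel gripper is mounted at the origin on the work surface. World frame = base frame: x ahead of the robot, y to its left, z up, the work surface at z = 0. Lengths are in m, angles in rad, forces in N, time in s.
With the tool pointing down it reaches from about 0.425 to 0.875 m from the base axis. Payload 9.9 kg.
Tool frame: the origin (TCP) lies on the mounting face of the last link; the fingertips stand 173 mm ahead of it and the grasp point (between the pads) lies 155 mm ahead of it; z points along the fingers, y is the line along which they close (so a half turn about z gives the same grasp; the last joint's range is limited). The gripper opens to 85 mm and grips with 20 to 120 N. Pads are 22 mm wide; open, the fingers measure 114 mm over their backs; the gripper's body (76 mm by 85 mm) begins 54 mm behind the grasp point. The pads swing forward as they close: fully open they stand 13 mm farther back than shut.
Start: joints at [-1.298, 0.576, 0.025, 1.437, -0.015, 1.129, -0.057], TCP at [0.236, 0.632, 0.405] pointing down, gripper open.
Joint ranges: [-2.76, 2.76], [-0.34, 2.15], [-1.52, 1.57], [0.19, 2.46], [-1.09, 4.23], [0.17, 1.99], [-2.82, 2.82]. Speed limits (rad/s): [2.22, 2.22, 3.01, 3.01, 3.14, 3.14, 3.14].

## Interface

Orientations are given as a unit quaternion [x, y, z, w].
In Python, from rig import manip gives the robot as it stands.
- The arm moves only by the shell command python3 -m handwheel 'ROWS'. ROWS is JSON, one flat list of numbers, 7 for each row, row after row: the closure, from 0 (fully open) to 1 (shut), then the shift along the world's x, y, z in m, then the turn, a rotation vector about the world's x, y, z in rad. A call has 1 to 8 rows; each row shifts and turns the commanded pose from where the row before left it; what a row does not reach is not made up. A row lasts 1/8 s, in which the tool goes at most 62.5 mm and 10.7 degrees, less where a joint would pass 70% of its speed; a pose out of reach is approached as far as the arm can. A call is refused whole if a number of a shift passes 0.0625 or a number of a turn 0.188, either way. A call with a gripper value outside its range is refused whole. The fingers move at their own pace and stop on an object; the grip force is fixed at half the most. Time passes only in rows, so rows that do not move let the fingers close. It gives the time, the measured TCP pose, the force, the opening and the grip force at its end, in the units of the state.
- manip.get_obs(): the state, without advancing time (a new reading comes with each control period).
- manip.capture(name): name is "scene" or "top" or "wrist"; returns a dict with "color" (480x640x3 uint8, red, green, blue), "fx", "fy", "cx", "cy" (pixels), "view" (4x4, takes a point from world to camera coordinates). Camera axes: x right, y down, z forward; pixel columns grow to the right and rows downward; lengths in m; the calibration is good to about 2 mm. A picture is of the moment at which its call begins. There is no depth.
- manip.finish_job(): hands the job in; it is judged then, once.
Trained networks look in the newest picture that a camera, given by its name, has taken for a name from the list of things; names that differ only in an ending like _2 or _b are one class to them, and where a whole thing is asked for, a point or a joint stands for the part that bears it (a point fixed in the world has none). Each returns a list of dicts, best first, with "score" (0 to 1); they miss things now and then, are a little off and sometimes report something else, mostly with a low value. They report only what shows in the picture. A call takes as long as a camera call. They do not tell look-alikes from the thing itself.
- manip.look_for(camera, query): "extent" ([left, top, width, height] in pixels, round what is visible of it).
- manip.place_of(camera, query): "pixel" ([row, column] in pixels: a listed point, or the origin of a listed thing).
The state is a dict: "time": time; "joints": joint angles; "qd": joint speeds; "effort": joint torques, N m; "tool_pos": TCP position; "tool_rot": TCP orientation; "force": force on the tool from outside, world axes, zero at the start; "wrist_torque": the same for the moment, N m; "gripper_width": finger opening in m; "finger_force": force on a finger pad.
Only numpy, scipy, OpenCV 4.12 (cv2) and the standard library are available. Lean on these libraries where they do the work, as an engineer would, in place of code of your own. Each camera call takes 0.05 s, during which the arm holds its last target. There are 200 camera calls.

## Working session

There is one attempt and no reset: what is moved stays moved. The work goes in short steps, Python scripts to look and compute and a shell command to move; the robot and the scene stay as the last step left them, time stands still between calls to the robot, and variables do not carry over. Pictures are saved under pics/ and viewed, at most 14 in all, crops included, and the job is handed in when it is done.

```bash
mkdir -p pics; ls; python3 - <<'E'
from rig import manip
import cv2
for n in ("scene","top"):
    c=manip.capture(n); cv2.imwrite(f"pics/{n}0.png",c["color"][:,:,::-1])
    print(n,c["fx"],c["cx"],c["view"])
    for q in ("flask_small","flask_medium","flask_large","base_small","base_medium","base_large","tile","bowl","jar","hammer"):
        print(q,[(d["score"],d["pixel"]) for d in manip.place_of(n,q)][:3],[(d["score"],d["extent"]) for d in manip.look_for(n,q)][:3])
o=manip.get_obs();print(o)
E
```

```text
pics
scene 530.9244935729797 321.0684779518997 [[-0.34203545  0.93967214 -0.00529291  0.14338401]
 [ 0.5582921   0.19867805 -0.80550417 -0.28429068]
 [-0.75585825 -0.27846597 -0.59256647  1.60269381]
 [ 0.          0.          0.          1.        ]]
flask_small [(0.64, [269.6, 422.8])] [(0.55, [415.2, 242.9, 20.0, 31.4])]
flask_medium [(0.57, [270.6, 328.6])] []
flask_large [(0.88, [226.9, 282.2])] [(0.63, [269.2, 196.5, 23.8, 41.5]), (0.26, [315.1, 238.9, 25.8, 42.4])]
base_small [(0.48, [272.6, 327.6])] [(0.62, [313.4, 265.6, 32.5, 18.0])]
base_medium [(0.69, [348.2, 379.4]), (0.55, [232.0, 284.8])] [(0.54, [266.5, 227.0, 28.4, 16.2])]
base_large [(0.83, [273.1, 422.0]), (0.68, [245.2, 470.0])] [(0.94, [399.9, 260.3, 45.7, 26.1]), (0.67, [451.3, 229.0, 39.1, 26.3]), (0.62, [475.7, 287.4, 40.8, 35.4])]
tile [(0.72, [238.6, 188.6])] [(0.86, [168.1, 225.2, 43.1, 31.3])]
bowl [(0.78, [351.3, 381.9])] [(0.93, [348.3, 302.8, 67.6, 60.4])]
jar [(0.62, [277.6, 138.9])] [(0.87, [119.3, 239.3, 41.6, 42.5])]
hammer [(0.92, [321.5, 233.9])] [(0.75, [268.5, 224.5, 28.5, 19.1]), (0.73, [174.6,
[... 1317 characters left out ...]
,  0.57574222,  0.02489776,  1.4370871 , -0.01502732,
        1.12896429, -0.05651801]), 'qd': array([-5.88734854e-04, -1.50522932e-03,  5.80684518e-04, -1.15186010e-03,
       -7.52952562e-05, -5.75323700e-04,  2.82495927e-04]), 'effort': array([-4.65358462e-04, -7.65485144e+01,  2.24858746e+00, -2.86308664e+01,
        1.52707327e-02,  2.71717530e-03,  1.11218580e-05]), 'tool_pos': array([0.23576787, 0.63251123, 0.40466494]), 'tool_rot': array([ 1.77476733e-01,  9.84124997e-01, -6.13397888e-06, -1.54912402e-05]), 'force': array([ 0.52430869, -0.91432014,  0.10068494]), 'wrist_torque': array([-0.00716648, -0.01097794,  0.06210835]), 'finger_force': 0.0, 'gripper_width': 0.08500345102597986}
```

View images.

```bash
cat > h.py <<'E'
from rig import manip
import numpy as np, cv2
def ray(c,row,col,z):
    V=np.array(c["view"]);R,t=V[:3,:3],V[:3,3]
    o=-R.T@t; d=R.T@np.array([(col-c["cx"])/c["fx"],(row-c["cy"])/c["fy"],1])
    return o+d*(z-o[2])/d[2]
def proj(c,p):
    V=np.array(c["view"]);q=(np.atleast_2d(p)@V[:3,:3].T)+V[:3,3]
    return np.c_[c["fx"]*q[:,0]/q[:,2]+c["cx"],c["fy"]*q[:,1]/q[:,2]+c["cy"]]
E
python3 - <<'E'
from h import *
i=cv2.imread("pics/top0.png")[120:320,140:500];cv2.imwrite("pics/top0c.png",cv2.resize(i,(792,440),interpolation=cv2.INTER_CUBIC))
c=manip.capture("top")
for n,r,k,z in (("small b",235,313.1,0),("med b",278.5,378.6,0),("med ext",277.3,383,0.0),("large b",263.8,237.7,0),("tile",235,455,0),("tileext",231.5,458.7,.008),("turq",321.8,207.9,0),("pink",246.5,176.7,0),("fs",262.6,235.8,.014),("fm",234.3,313.8,.008),("fl",279,381,.008),("bowl",162,247.5,.055),("jar",174,467.8,.08)):
    print(n,ray(c,r,k,z).round(4))
E
```

```text
small b [0.5909 0.0865 0.    ]
med b [ 0.481 -0.071  0.   ]
med ext [ 0.4837 -0.0818  0.    ]
large b [0.5239 0.2725 0.    ]
tile [ 0.5834 -0.2614  0.    ]
tileext [ 0.591 -0.269  0.008]
turq [0.3848 0.3455 0.    ]
pink [0.5697 0.4227 0.    ]
fs [0.5261 0.2749 0.014 ]
fm [0.5917 0.0846 0.008 ]
fl [ 0.4794 -0.0761  0.008 ]
bowl [0.7645 0.2393 0.055 ]
jar [ 0.7181 -0.2799  0.08  ]
```

View pics/top0c.png

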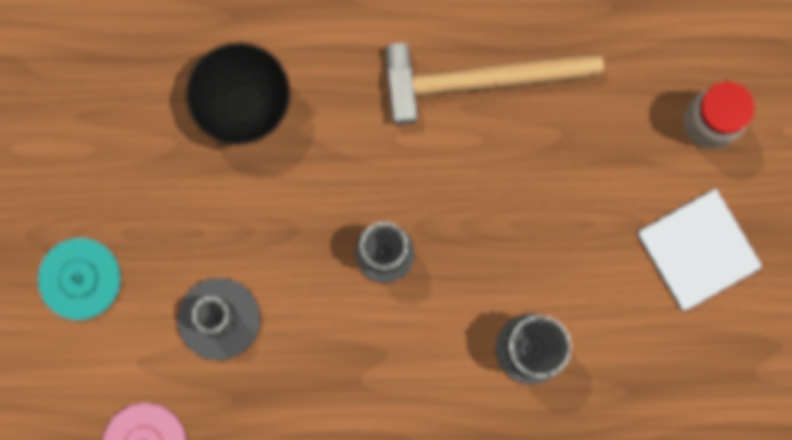

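View pics/scene0.png

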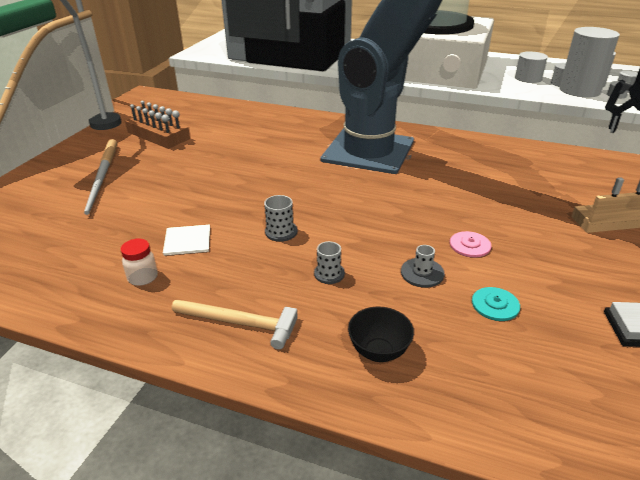

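```bash
python3 - <<'E'
from h import *
c=manip.capture("top")
for n,x,y,z in (("fs rim",235.5,263.2,.064),("fm rim",315.5,231.8,.07),("fl rim",385.5,277.3,.083),("bl disc",239.5,264.5,.008)):
    print(n,ray(c,y,x,z).round(4))
s=manip.capture("scene")
# scene extents: bottoms/rims
for n,x,y,z in (("fs rim",425,250.5,.064),("fm rim",329,247,.07),("fl rim",279,203,.083),("bl disc",422.5,272,.008),("tile",187,239.5,.008)):
    print(n,ray(s,y,x,z).round(4))
E
python3 -m handwheel '[0,0.04,-0.0475,0,0,0,0, 0,0.04,-0.0475,0,0,0,0, 0,0.04,-0.0475,0,0,0,0, 0,0.04,-0.0475,0,0,0,0, 0,0.04,-0.0475,0,0,0,0, 0,0.04,-0.0475,0,0,0,0, 0,0.04,-0.0475,0,0,0,0, 0,0.04,-0.0475,0,0,0,0]'
```

```text
fs rim [0.5217 0.2677 0.064 ]
fm rim [0.5909 0.0791 0.07  ]
fl rim [ 0.4811 -0.0796  0.083 ]
bl disc [0.5217 0.2669 0.008 ]
fs rim [0.5282 0.2673 0.064 ]
fm rim [0.5906 0.0801 0.07  ]
fl rim [ 0.4869 -0.0767  0.083 ]
bl disc [0.5291 0.2684 0.008 ]
tile [ 0.594  -0.2649  0.008 ]
time: 3.25
tool_pos: [0.5569, 0.2509, 0.405]
tool_rot: [0.177, 0.984, 0.0, 0.0]
force: [0.3, 0.2, 0.4]
gripper_width: 0.0851
finger_force: 0.0
```

```bash
python3 -m handwheel '[0,0.009,-0.043,-0.025,0,0,0, 0,0.009,-0.043,-0.025,0,0,0, 0,0.009,-0.043,-0.025,0,0,0, 0,0.008,-0.043,-0.025,0,0,0, 0,0,0,0,0,0,0]'
python3 - <<'E'
from h import *
c=manip.capture("wrist"); cv2.imwrite("pics/w1.png",c["color"][:,:,::-1])
print(manip.get_obs()["tool_pos"])
for q in ("flask_medium","base_small","flask_large"):
    for d in manip.place_of("wrist",q): r,k=d["pixel"]; print(q,d["score"],r,k,ray(c,r,k,.008 if "fl" in q else 0).round(4))
    print([(d["score"],d["extent"]) for d in manip.look_for("wrist",q)][:3])
print(proj(c,[[.591,.08,.07],[.591,.08,.008]]))
E
```

```text
time: 3.88
tool_pos: [0.5907, 0.0759, 0.303]
tool_rot: [0.181, 0.984, -0.002, -0.001]
force: [-0.2, 0.9, 0.4]
gripper_width: 0.0855
finger_force: 0.0
[0.59081873 0.07864753 0.3039587 ]
flask_medium 0.95 235.1 334.0 [0.5956 0.0827 0.008 ]
[(0.92, [295.3, 203.8, 81.3, 93.0])]
base_small 0.76 231.0 329.9 [0.5936 0.08   0.    ]
[(0.57, [289.4, 191.3, 82.8, 68.6])]
flask_large 0.65 176.6 80.9 [ 0.4836 -0.0815  0.008 ]
[(0.88, [0.3, 127.8, 124.0, 120.0])]
[[330.12842202 260.5155691 ]
 [328.87829504 231.05010596]]
```

View pics/w1.png

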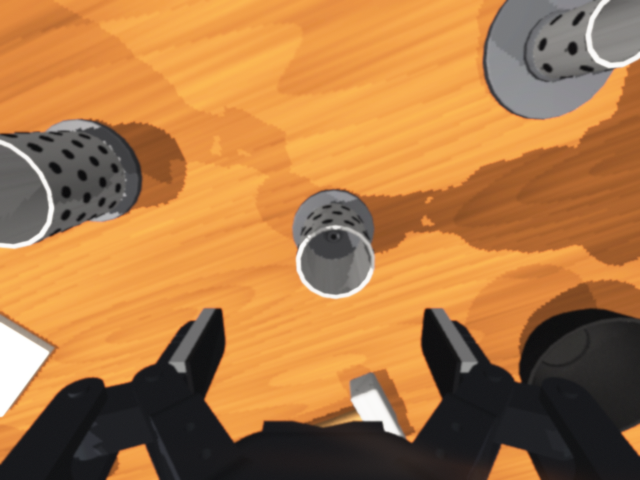

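```bash
python3 - <<'E'
from h import *
c=manip.capture("wrist")
for n,x,y,z in (("fm rim",335.3,261.5,.07),("bs disc",333,229,.008),("bl disc",547.5,56,.008),("fl rim",7,191,.083)):
    print(n,ray(c,y,x,z).round(4))
# projected outlines to hold against the picture
def circ(x,y,z,r):
    t=np.linspace(0,2*np.pi,60);p=proj(c,np.c_[x+r*np.cos(t),y+r*np.sin(t),0*t+z]);return p.min(0).round(),p.max(0).round()
for a in ((.591,.079,.008,.033),(.525,.268,.008,.046),(.483,-.079,.008,.039),(.483,-.079,.083,.032)): print(a,circ(*a))
E
```

```text
fm rim [0.5946 0.0894 0.07  ]
bs disc [0.5924 0.0905 0.008 ]
bl disc [0.5262 0.2711 0.008 ]
fl rim [ 0.4859 -0.0666  0.083 ]
(0.591, 0.079, 0.008, 0.033) (array([278., 192.]), array([360., 270.]))
(0.525, 0.268, 0.008, 0.046) (array([475., -24.]), array([612., 126.]))
(0.483, -0.079, 0.008, 0.039) (array([ 23., 120.]), array([128., 223.]))
(0.483, -0.079, 0.083, 0.032) (array([-76., 134.]), array([ 44., 248.]))
```

```bash
python3 - <<'E'
from h import *
c=manip.capture("wrist");o=manip.get_obs();print(o["tool_pos"],o["qd"].round(3))
g=cv2.cvtColor(c["color"],cv2.COLOR_RGB2GRAY)
h=cv2.HoughCircles(cv2.GaussianBlur(g,(5,5),1)[150:330,240:420],cv2.HOUGH_GRADIENT,1,30,param1=150,param2=20,minRadius=34,maxRadius=44)
print(h)
for x,y,r in h[0][:3]: print(ray(c,y+150,x+240,.07).round(4))
for q in ("flask_medium","base_small","flask_large","base_large"):
    for d in manip.place_of("wrist",q): r,k=d["pixel"]; print(q,d["score"],r,k,ray(c,r,k,.008 if q=="flask_medium" else 0).round(4))
    for d in manip.look_for("wrist",q)[:2]: print(d["score"],d["extent"])
cv2.imwrite("pics/w2.png",c["color"][:,:,::-1])
E
```

```text
[0.59069816 0.08138247 0.30509609] [ 0.004  0.003  0.003  0.     0.    -0.001 -0.   ]
[[[ 83.5 112.5  36.6]]]
[0.5926 0.0818 0.07  ]
flask_medium 0.92 235.8 326.8 [0.596  0.0836 0.008 ]
0.62 [287.4, 206.1, 76.7, 90.0]
base_small 0.96 230.5 320.5 [0.5923 0.0794 0.    ]
0.83 [280.7, 194.8, 81.6, 63.8]
flask_large 0.95 172.1 78.1 [ 0.4813 -0.0823  0.    ]
flask_large 0.68 235.0 325.5 [0.5975 0.082  0.    ]
0.64 [2.1, 132.1, 114.1, 115.7]
base_large 0.25 174.1 78.4 [ 0.4827 -0.0829  0.    ]
0.65 [470.3, 0.0, 131.3, 117.1]
```

View pics/w2.png

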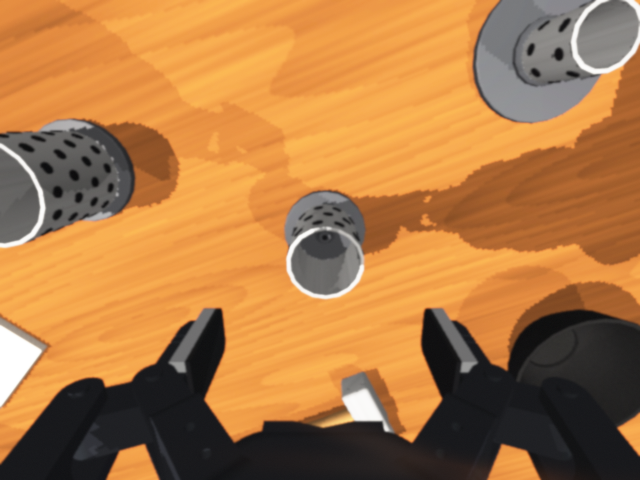

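The wrist view shows the medium flask's rim at about (325,263) and the small base beneath it at about (325,230). The large flask is at the left and the small flask at upper right. All of this agrees with the top view.

```bash
python3 -m handwheel '[0,0.001,0.001,-0.035,0,0,0, 0,0,0,-0.035,0,0,0, 0,0,0,-0.035,0,0,0, 0,0,0,0,0,0,0, 1,0,0,0,0,0,0, 1,0,0,0,0,0,0, 1,0,0,0,0,0,0, 1,0,0,0,0,0,0]'; python3 -m handwheel '[1,0,0,0,0,0,0, 1,0,0,0,0,0,0]'
```

```text
time: 5.72
tool_pos: [0.5924, 0.0816, 0.2016]
tool_rot: [0.177, 0.984, 0.001, 0.001]
force: [-1.5, 0.5, 6.5]
gripper_width: 0.0488
finger_force: 61.1
time: 5.98
tool_pos: [0.5924, 0.0816, 0.2017]
tool_rot: [0.177, 0.984, 0.001, 0.001]
force: [0.5, -0.6, 5.9]
gripper_width: 0.0485
finger_force: 61.1
```

```bash
python3 -m handwheel '[1,0,0,0.02,0,0,0, 1,0,0,0.04,0,0,0, 1,0,0,0.04,0,0,0, 1,0,-0.035,0,0,0,0, 1,0,-0.045,0,0,0,0, 1,0,-0.045,0,0,0,0, 1,0,-0.045,0,0,0,0, 1,0,-0.045,0,0,0,0]'; python3 -m handwheel '[1,0,-0.045,0,0,0,0, 1,0,-0.045,0,0,0,0, 1,0,-0.034,0,0,0,0, 1,0,-0.01,0,0,0,0, 1,0,0,0,0,0,0, 1,0,0,0,0,0,0]'
python3 - <<'E'
from h import *
c=manip.capture("top"); cv2.imwrite("pics/t2.png",cv2.resize(c["color"][120:320,140:500,::-1],(792,440)))
print(manip.get_obs()["tool_pos"])
b=[d for q in("tile",) for d in manip.place_of("top",q)];print([(d["score"],ray(c,*d["pixel"],0).round(4)) for d in b])
for d in manip.place_of("top","base_small"): print(d["score"],ray(c,*d["pixel"],0).round(4))
E
```

```text
time: 6.98
tool_pos: [0.5916, -0.1349, 0.3009]
tool_rot: [0.177, 0.984, 0.0, 0.001]
force: [0.8, 0.1, -1.4]
gripper_width: 0.0486
finger_force: 62.4
time: 7.72
tool_pos: [0.5921, -0.2658, 0.2999]
tool_rot: [0.177, 0.984, 0.001, 0.0]
force: [0.4, 0.8, -2.0]
gripper_width: 0.0489
finger_force: 62.4
[ 0.59218619 -0.26568281  0.29988623]
[(0.85, array([ 0.5921, -0.2606,  0.    ]))]
0.4 [0.7655 0.238  0.    ]
```

View pics/t2.png

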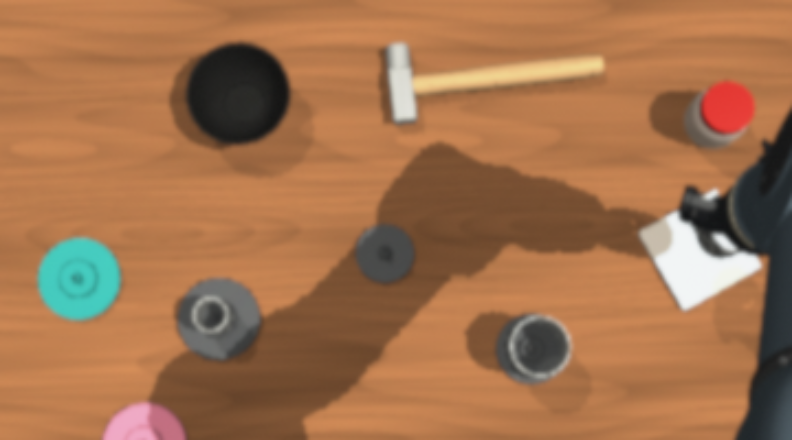

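The view shows the medium flask held over the tile and the small base clear, centred at crop pixel (386,254).

```bash
python3 -m handwheel '[1,0,0,-0.04,0,0,0, 1,0,0,-0.04,0,0,0, 1,0,0,-0.012,0,0,0, 1,0,0,-0.005,0,0,0, 1,0,0,-0.002,0,0,0, 1,0,0,0,0,0,0]'
```

```text
time: 8.62
tool_pos: [0.5922, -0.2677, 0.2019]
tool_rot: [0.177, 0.984, -0.0, 0.001]
force: [0.5, -0.6, -0.7]
gripper_width: 0.049
finger_force: 62.6
```

```bash
python3 - <<'E'
from h import *
c=manip.capture("top")
print("bs",ray(c,254/2.2+120,386/2.2+140,.008),"bs button",ray(c,252/2.2+120,386/2.2+140,.022))
print("fl rim",ray(c,346/2.2+120,540/2.2+140,.083),"fs rim",ray(c,315/2.2+120,210/2.2+140,.064))
E
```

```text
bs [0.58881072 0.08058887 0.008     ] bs button [0.58955963 0.0802665  0.022     ]
fl rim [ 0.48116077 -0.07954367  0.083     ] fs rim [0.52178934 0.26779555 0.064     ]
```

```bash
python3 -m handwheel '[1,0,0,-0.0005,0,0,0, 0.5,0,0,0,0,0,0, 0,0,0,0,0,0,0, 0,0,0,0,0,0,0, 0,0,0,0,0,0,0, 0,0,0,0.03,0,0,0, 0,0,0,0.05,0,0,0, 0,0,0,0.04,0,0,0]'
```

```text
time: 9.68
tool_pos: [0.5918, -0.2676, 0.3219]
tool_rot: [0.177, 0.984, -0.0, 0.0]
force: [0.5, 0.4, -0.9]
gripper_width: 0.0857
finger_force: 0.0
```

```bash
python3 -m handwheel '[0,-0.006,0.03,0,0,0,0, 0,-0.006,0.05,0,0,0,0, 0,-0.006,0.05,0,0,0,0, 0,-0.006,0.05,0,0,0,0, 0,-0.006,0.05,0,0,0,0, 0,-0.006,0.05,0,0,0,0, 0,-0.006,0.05,0,0,0,0, 0,-0.006,0.05,0,0,0,0]'; python3 -m handwheel '[0,-0.006,0.05,0,0,0,0, 0,-0.006,0.05,-0.008,0,0,0, 0,-0.006,0.04,-0.008,0,0,0, 0,0,0.017,0,0,0,0, 0,0,0,0,0,0,0, 0,0,0,0,0,0,0, 0,0,0,0,0,0,0, 0,0,0,0,0,0,0]'
python3 - <<'E'
from h import *
c=manip.capture("wrist");o=manip.get_obs();print(o["tool_pos"],o["qd"].round(3))
cv2.imwrite("pics/w3.png",c["color"][:,:,::-1]); np.save("w3.npy",dict(view=c["view"],fx=c["fx"],fy=c["fy"],cx=c["cx"],cy=c["cy"]),allow_pickle=True)
E
```

```text
time: 10.68
tool_pos: [0.5434, 0.1141, 0.3203]
tool_rot: [0.177, 0.984, 0.0, 0.0]
force: [0.8, 0.3, 0.3]
gripper_width: 0.0852
finger_force: 0.0
time: 11.68
tool_pos: [0.5261, 0.2684, 0.3044]
tool_rot: [0.178, 0.984, -0.0, 0.0]
force: [-0.0, -0.2, 0.2]
gripper_width: 0.0857
finger_force: 0.0
[0.52601074 0.26871681 0.30439057] [-0.006  0.002 -0.004 -0.003  0.001  0.001  0.001]
```

View pics/w3.png

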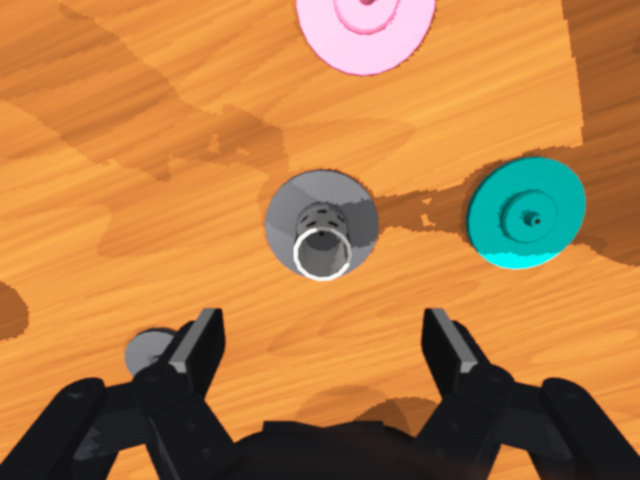

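```bash
python3 - <<'E'
from h import *
c=np.load("w3.npy",allow_pickle=True).item()
print(ray(c,253.5,322.3,.064),ray(c,223.5,322.3,.008))
E
```

```text
[0.52366755 0.26918745 0.064     ] [0.51999115 0.27047154 0.008     ]
```

The small flask's rim is at about (322,253) and the large base's disc is centred at about (322,224). I'm descending to grasp it.

```bash
python3 -m handwheel '[0,-0.001,0,-0.035,0,0,0, 0,-0.001,0,-0.035,0,0,0, 0,0,0,-0.034,0,0,0, 0,0,0,0,0,0,0, 1,0,0,0,0,0,0, 1,0,0,0,0,0,0, 1,0,0,0,0,0,0, 1,0,0,0,0,0,0]'; python3 -m handwheel '[1,0,0,0,0,0,0, 1,0,0,0,0,0,0]'
```

```text
time: 12.72
tool_pos: [0.5241, 0.2697, 0.2016]
tool_rot: [0.178, 0.984, 0.001, 0.001]
force: [-1.7, 0.4, 6.8]
gripper_width: 0.0356
finger_force: 59.0
time: 12.98
tool_pos: [0.5241, 0.2696, 0.2016]
tool_rot: [0.178, 0.984, 0.001, 0.001]
force: [-0.2, -0.6, 7.4]
gripper_width: 0.0355
finger_force: 59.0
```

```bash
python3 -m handwheel '[1,0,0,0.02,0,0,0, 1,0,0,0.03,0,0,0, 1,0.007,-0.02,0.03,0,0,0, 1,0.015,-0.042,0,0,0,0, 1,0.015,-0.042,0,0,0,0, 1,0.015,-0.042,0,0,0,0, 1,0.015,-0.042,0,0,0,0, 1,0,0,0,0,0,0]'; python3 -m handwheel '[1,0,0,0,0,0,0, 1,0,0,0,0,0,0, 1,0,0,0,0,0,0]'
python3 - <<'E'
from h import *
c=manip.capture("wrist");o=manip.get_obs();print(o["tool_pos"],o["qd"].round(3))
cv2.imwrite("pics/w4.png",c["color"][:,:,::-1])
t=manip.capture("top");cv2.imwrite("pics/t4.png",t["color"][:,:,::-1])
print(proj(c,[[.591,.082,.008],[.591,.082,.022]]))
def out(x,y,z,r):
    a=np.linspace(0,2*np.pi,90);p=proj(c,np.c_[x+r*np.cos(a),y+r*np.sin(a),0*a+z]);return p.min(0).round(),p.max(0).round()
print(out(.591,.082,.008,.033))
E
```

```text
time: 13.98
tool_pos: [0.5917, 0.0768, 0.2808]
tool_rot: [0.181, 0.984, -0.001, 0.001]
force: [-1.1, 0.0, -1.0]
gripper_width: 0.0355
finger_force: 60.1
time: 14.35
tool_pos: [0.5905, 0.0827, 0.2802]
tool_rot: [0.177, 0.984, 0.0, -0.0]
force: [0.5, 0.4, -1.8]
gripper_width: 0.0357
finger_force: 60.1
[0.5905588  0.08242588 0.28024075] [0.006 0.001 0.003 0.001 0.    0.    0.003]
[[321.83458345 242.12242098]
 [321.78584592 248.73912289]]
(array([277., 198.]), array([367., 283.]))
```

View pics/w4.png

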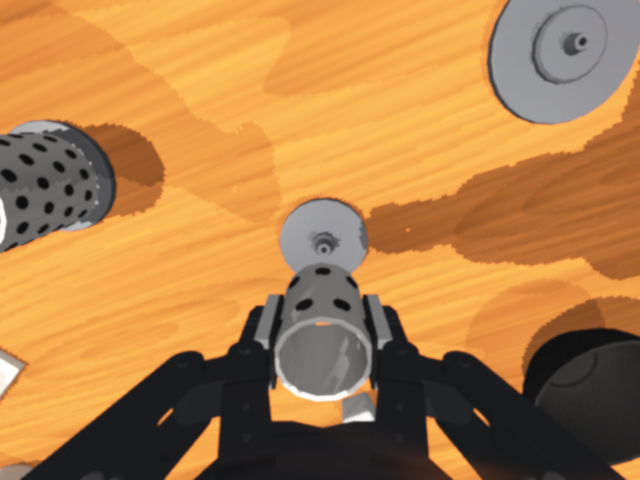

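The small base is at about (324,240) with its button at (323,245), and the flask is held straight above it. That is within about 1 mm of the prediction.

```bash
python3 -m handwheel '[1,0,0.0005,-0.035,0,0,0, 1,0,0,-0.03,0,0,0, 1,0,0,-0.012,0,0,0, 1,0,0,-0.004,0,0,0, 1,0,0,-0.002,0,0,0, 1,0,0,-0.001,0,0,0, 1,0,0,0,0,0,0, 1,0,0,0,0,0,0]'
```

```text
time: 15.45
tool_pos: [0.5908, 0.082, 0.1966]
tool_rot: [0.177, 0.984, 0.0, 0.0]
force: [0.1, 0.1, -1.6]
gripper_width: 0.0354
finger_force: 60.1
```

```bash
python3 -m handwheel '[1,0,0,-0.001,0,0,0, 1,0,0,-0.0008,0,0,0, 1,0,0,0,0,0,0, 1,0,0,0,0,0,0]'
```

```text
time: 15.95
tool_pos: [0.5908, 0.082, 0.1956]
tool_rot: [0.178, 0.984, 0.0, 0.0]
force: [-3.9, 0.6, 12.5]
gripper_width: 0.0356
finger_force: 61.9
```

Contact came at the expected height (TCP 0.1956), so the flask is on the flange. Next I release it and back off toward the large flask.

```bash
python3 -m handwheel '[1,0,0,0.0005,0,0,0, 0.5,0,0,0,0,0,0, 0,0,0,0,0,0,0, 0,0,0,0,0,0,0, 0,0,0,0,0,0,0, 0,0,0,0.04,0,0,0, 0,0,0,0.05,0,0,0, 0,0,0,0.03,0,0,0]'; python3 -m handwheel '[0,-0.02,-0.03,0.01,0,0,0, 0,-0.03,-0.045,0,0,0,0, 0,-0.03,-0.045,0,0,0,0, 0,-0.028,-0.04,0,0,0,0, 0,0,0,0,0,0,0, 0,0,0,0,0,0,0, 0,0,0,0,0,0,0]'
python3 - <<'E'
from h import *
c=manip.capture("wrist");o=manip.get_obs();print(o["tool_pos"],o["qd"].round(3))
cv2.imwrite("pics/w5.png",c["color"][:,:,::-1]); np.save("w5.npy",dict(view=c["view"],fx=c["fx"],fy=c["fy"],cx=c["cx"],cy=c["cy"]),allow_pickle=True)
E
```

```text
time: 16.95
tool_pos: [0.591, 0.082, 0.3172]
tool_rot: [0.178, 0.984, 0.0, 0.001]
force: [0.5, 0.4, -0.4]
gripper_width: 0.0852
finger_force: 0.0
time: 17.82
tool_pos: [0.4835, -0.0769, 0.3249]
tool_rot: [0.177, 0.984, 0.0, 0.0]
force: [-0.7, -0.0, -0.6]
gripper_width: 0.0855
finger_force: 0.0
[ 0.48340378 -0.07690354  0.32478459] [-0.003  0.     0.004  0.002 -0.001  0.     0.003]
```

View pics/w5.png

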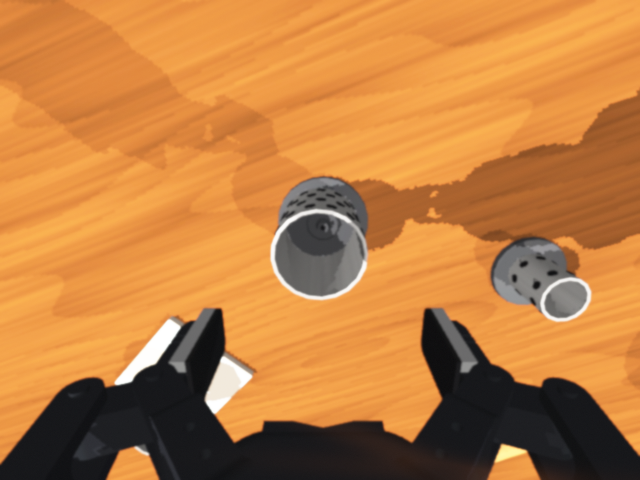

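```bash
python3 - <<'E'
from h import *
c=np.load("w5.npy",allow_pickle=True).item()
print("rim",ray(c,254,319.5,.083),"button",ray(c,228,323,.022))
def out(x,y,z,r):
    a=np.linspace(0,2*np.pi,90);p=proj(c,np.c_[x+r*np.cos(a),y+r*np.sin(a),0*a+z]);return p.min(0).round(1),p.max(0).round(1)
for a in ((.482,-.079),(.485,-.079)): print(out(*a,.008,.039),out(*a,.083,.032))
E
```

```text
rim [ 0.48131127 -0.07802522  0.083     ] button [ 0.48299086 -0.07614154  0.022     ]
(array([274. , 177.8]), array([364.9, 265.1])) (array([269.5, 207.7]), array([367.4, 298.9]))
(array([275.4, 181.2]), array([365.9, 268. ])) (array([271.3, 212.1]), array([368.8, 302.6]))
```

The large flask's rim spans columns 272 to 367 and rows 208 to 299, so it is centred near (0.482, -0.078). The small flask stands on its base at right.

```bash
python3 -m handwheel '[0,-0.001,-0.001,-0.05,0,0,0, 0,0,0,-0.04,0,0,0, 0,0,0,-0.02,0,0,0, 0,0,0,-0.01,0,0,0, 0,0,0,0,0,0,0, 1,0,0,0,0,0,0, 1,0,0,0,0,0,0, 1,0,0,0,0,0,0]'; python3 -m handwheel '[1,0,0,0,0,0,0, 1,0,0,0,0,0,0]'
```

```text
time: 18.88
tool_pos: [0.482, -0.0791, 0.2062]
tool_rot: [0.178, 0.984, 0.0, 0.001]
force: [-1.9, 0.8, 7.9]
gripper_width: 0.0638
finger_force: 63.9
time: 19.12
tool_pos: [0.482, -0.0791, 0.2062]
tool_rot: [0.178, 0.984, 0.0, 0.001]
force: [-1.7, 1.3, 8.2]
gripper_width: 0.0637
finger_force: 63.9
```

```bash
python3 -m handwheel '[1,0,0,0.02,0,0,0, 1,0,0,0.035,0,0,0, 1,0,0,0.035,0,0,0, 1,0.004,0.034,0,0,0,0, 1,0.005,0.045,0,0,0,0, 1,0.005,0.045,0,0,0,0, 1,0.005,0.045,0,0,0,0, 1,0.005,0.045,0,0,0,0]'; python3 -m handwheel '[1,0.005,0.045,0,0,0,0, 1,0.005,0.045,0,0,0,0, 1,0.005,0.034,0,0,0,0, 1,0.002,0.01,0,0,0,0, 1,0,0,0,0,0,0, 1,0,0,0,0,0,0, 1,0,0,0,0,0,0]'
python3 - <<'E'
from h import *
c=manip.capture("wrist");o=manip.get_obs();print(o["tool_pos"],o["qd"].round(3))
cv2.imwrite("pics/w6.png",c["color"][:,:,::-1])
def out(x,y,z,r):
    a=np.linspace(0,2*np.pi,90);p=proj(c,np.c_[x+r*np.cos(a),y+r*np.sin(a),0*a+z]);return p.min(0).round(1),p.max(0).round(1)
for a in ((.523,.27),(.523,.275),(.528,.27)): print(out(*a,.008,.046),out(*a,.014,.0215),proj(c,[*a,.022]))
t=manip.capture("top")
for d in manip.place_of("top","base_medium"): print(d["score"],ray(t,*d["pixel"],0).round(4))
E
```

```text
time: 20.12
tool_pos: [0.5056, 0.1364, 0.2956]
tool_rot: [0.178, 0.984, 0.0, 0.0]
force: [1.1, -0.9, -3.8]
gripper_width: 0.0638
finger_force: 67.3
time: 21.0
tool_pos: [0.5229, 0.2676, 0.2951]
tool_rot: [0.178, 0.984, -0.0, 0.0]
force: [-1.1, 0.7, -3.4]
gripper_width: 0.0636
finger_force: 67.3
[0.52290541 0.26786313 0.29504686] [-0.006  0.001 -0.005 -0.004 -0.001  0.     0.   ]
(array([266.5, 174.5]), array([384.9, 287.2])) (array([297.5, 208.9]), array([354. , 262.5])) [[325.80264813 239.81933605]]
(array([272.4, 172.1]), array([391.1, 285.3])) (array([303.6, 206.6]), array([360.2, 260.4])) [[332.15398412 237.57898174]]
(array([269. , 180.8]), array([386.8, 292.4])) (array([299.9, 215. ]), array([356.1, 268. ])) [[328.13630157 245.77066903]]
0.83 [ 0.4861 -0.0807  0.    ]
```

View pics/w6.png

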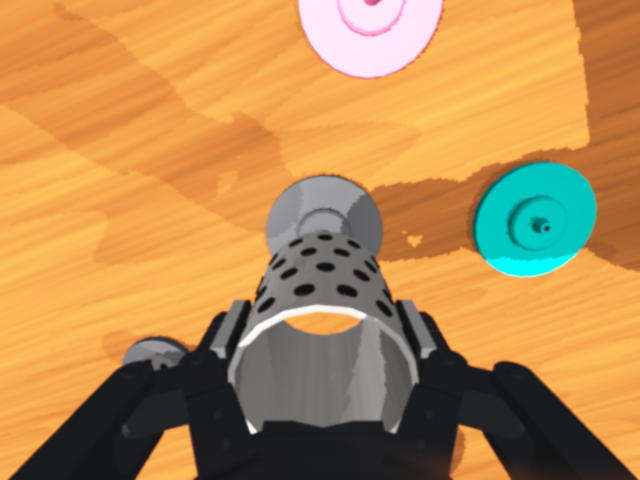

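The large base spans columns 267 to 383 with its top edge at row 174, so its centre is (0.523, 0.2695). The tool needs +1.5 mm in y, then lower.

```bash
python3 -m handwheel '[1,0,0.0015,-0.03,0,0,0, 1,0,0,-0.035,0,0,0, 1,0,0,-0.014,0,0,0, 1,0,0,-0.006,0,0,0, 1,0,0,-0.002,0,0,0, 1,0,0,-0.001,0,0,0, 1,0,0,-0.001,0,0,0, 1,0,0,0,0,0,0]'
```

```text
time: 22.15
tool_pos: [0.5229, 0.2706, 0.2064]
tool_rot: [0.177, 0.984, 0.0, 0.0]
force: [0.7, -0.6, -1.7]
gripper_width: 0.0635
finger_force: 67.5
```

```bash
python3 -m handwheel '[1,0,0,-0.0008,0,0,0, 1,0,0,0,0,0,0]'
```

```text
time: 22.4
tool_pos: [0.523, 0.2706, 0.2063]
tool_rot: [0.177, 0.984, 0.0, 0.001]
force: [-2.9, -0.4, 8.6]
gripper_width: 0.0636
finger_force: 68.5
```

```bash
python3 -m handwheel '[0.5,0,0,0.0005,0,0,0, 0,0,0,0,0,0,0, 0,0,0,0,0,0,0, 0,0,0,0,0,0,0, 0,0,0,0.03,0,0,0, 0,0,0,0.05,0,0,0, 0,0,0,0.035,0,0,0, 0,0.003,-0.02,0,0,0,0]'; python3 -m handwheel '[0,0.006,-0.05,0,0,0,0, 0,0.006,-0.05,0,0,0,0, 0,0.006,-0.05,0,0,0,0, 0,0.006,-0.05,0,0,0,0, 0,0.006,-0.05,0,0,0,0, 0,0.006,-0.05,0,0,0,0, 0,0.006,-0.05,0,0,0,0, 0,0.006,-0.05,0,0,0,0]'; python3 -m handwheel '[0,0.006,-0.05,0,0,0,0, 0,0.006,-0.05,-0.01,0,0,0, 0,0.006,-0.018,0,0,0,0, 0,0,0,0,0,0,0, 0,0,0,0,0,0,0, 0,0,0,0,0,0,0]'
python3 - <<'E'
from h import *
c=manip.capture("wrist");o=manip.get_obs();print(o["tool_pos"],o["qd"].round(3))
cv2.imwrite("pics/w7.png",c["color"][:,:,::-1])
def out(x,y,z,r):
    a=np.linspace(0,2*np.pi,90);p=proj(c,np.c_[x+r*np.cos(a),y+r*np.sin(a),0*a+z]);return p.min(0).round(1),p.max(0).round(1)
for a in ((.592,-.267),(.597,-.267),(.592,-.262)): print(out(*a,.07,.025))
E
```

```text
time: 23.4
tool_pos: [0.5261, 0.252, 0.3232]
tool_rot: [0.176, 0.984, 0.002, 0.002]
force: [0.2, -0.4, -0.9]
gripper_width: 0.0854
finger_force: 0.0
time: 24.4
tool_pos: [0.573, -0.1519, 0.3194]
tool_rot: [0.178, 0.984, -0.0, -0.001]
force: [0.6, 0.4, -0.2]
gripper_width: 0.0856
finger_force: 0.0
time: 25.15
tool_pos: [0.592, -0.2657, 0.3107]
tool_rot: [0.176, 0.984, 0.0, -0.0]
force: [-0.2, 0.0, 0.2]
gripper_width: 0.0857
finger_force: 0.0
[ 0.59198003 -0.26597783  0.31078558] [ 0.003  0.001  0.006 -0.003  0.002  0.001  0.002]
(array([282.1, 220.9]), array([358.7, 292.1]))
(array([285. , 228.1]), array([361.1, 298.3]))
(array([289.2, 218.3]), array([366. , 289.8]))
```

View pics/w7.png

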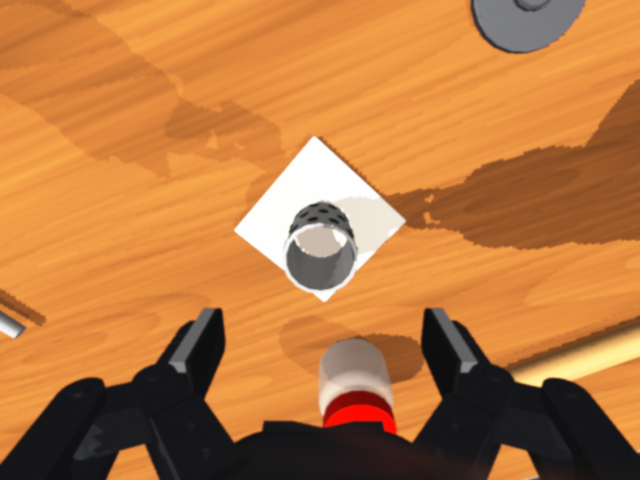

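The medium flask stands upright on the tile, with its rim at columns 284 to 357 and rows 221 to 293, as predicted.

```bash
python3 -m handwheel '[0,0,-0.001,-0.045,0,0,0, 0,0,0,-0.04,0,0,0, 0,0,0,-0.02,0,0,0, 0,0,0,-0.004,0,0,0, 0,0,0,0,0,0,0, 1,0,0,0,0,0,0, 1,0,0,0,0,0,0, 1,0,0,0,0,0,0]'; python3 -m handwheel '[1,0,0,0,0,0,0, 1,0,0,0,0,0,0, 1,0,0,0,0,0,0]'
```

```text
time: 26.2
tool_pos: [0.5921, -0.2686, 0.2029]
tool_rot: [0.177, 0.984, -0.0, 0.001]
force: [-1.2, 0.6, 7.4]
gripper_width: 0.049
finger_force: 61.0
time: 26.58
tool_pos: [0.5921, -0.2686, 0.2029]
tool_rot: [0.177, 0.984, -0.0, 0.001]
force: [-0.6, 0.8, 6.4]
gripper_width: 0.0492
finger_force: 61.0
```

Next I lift it and carry it to the medium base at about (0.483, -0.077): dx -0.109, dy +0.1915.

```bash
python3 -m handwheel '[1,0,0,0.02,0,0,0, 1,0,0,0.035,0,0,0, 1,-0.01,0.02,0.035,0,0,0, 1,-0.024,0.042,0,0,0,0, 1,-0.024,0.042,0,0,0,0, 1,-0.024,0.042,0,0,0,0, 1,-0.02,0.035,0,0,0,0, 1,-0.007,0.01,0,0,0,0]'; python3 -m handwheel '[1,0,0,0,0,0,0, 1,0,0,0,0,0,0, 1,0,0,0,0,0,0]'
python3 - <<'E'
from h import *
c=manip.capture("wrist");o=manip.get_obs();print(o["tool_pos"],o["qd"].round(3))
cv2.imwrite("pics/w8.png",c["color"][:,:,::-1])
def out(x,y,z,r):
    a=np.linspace(0,2*np.pi,90);p=proj(c,np.c_[x+r*np.cos(a),y+r*np.sin(a),0*a+z]);return p.min(0).round(1),p.max(0).round(1)
for a in ((.483,-.077),(.483,-.072),(.488,-.077)): print(out(*a,.008,.039),out(*a,.014,.0145),proj(c,[*a,.022]))
E
```

```text
time: 27.58
tool_pos: [0.4817, -0.0754, 0.292]
tool_rot: [0.176, 0.984, 0.0, -0.0]
force: [0.3, -1.5, -2.5]
gripper_width: 0.0488
finger_force: 62.3
time: 27.95
tool_pos: [0.4832, -0.0786, 0.2916]
tool_rot: [0.178, 0.984, -0.0, 0.0]
force: [-0.4, 0.1, -0.5]
gripper_width: 0.0489
finger_force: 62.3
[ 0.48311345 -0.07839702  0.29148264] [-0.003  0.    -0.004  0.005 -0.001 -0.001 -0.002]
(array([273.7, 184.7]), array([375.3, 281.3])) (array([305.2, 219.2]), array([343.8, 255.7])) [[324.55697283 241.26249426]]
(array([279.7, 182.3]), array([381.5, 279.3])) (array([311.4, 216.9]), array([350.1, 253.6])) [[330.99032849 238.99621025]]
(array([276.2, 191. ]), array([377.3, 286.5])) (array([307.7, 225.2]), array([346. , 261.4])) [[326.92790743 247.28317152]]
```

View pics/w8.png

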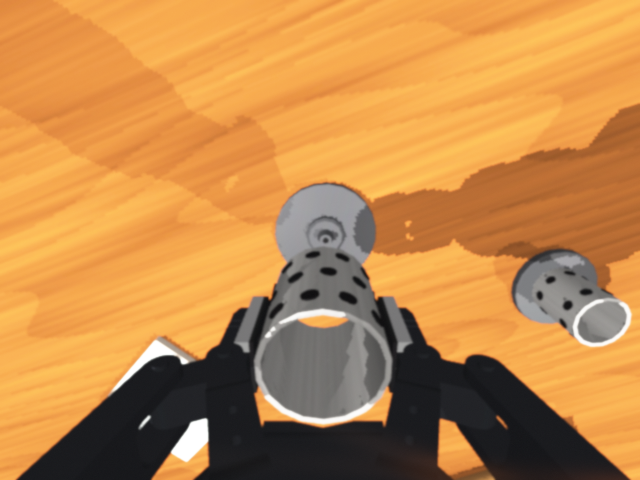

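The medium base spans columns 275 to 375 with its top edge at row 183, so it sits at about (0.482, -0.077). That needs only a ~1 mm correction.

```bash
python3 -m handwheel '[1,-0.001,0.0015,-0.03,0,0,0, 1,0,0,-0.035,0,0,0, 1,0,0,-0.014,0,0,0, 1,0,0,-0.006,0,0,0, 1,0,0,-0.002,0,0,0, 1,0,0,-0.001,0,0,0, 1,0,0,0,0,0,0, 1,0,0,0,0,0,0]'
```

```text
time: 29.0
tool_pos: [0.4819, -0.076, 0.204]
tool_rot: [0.177, 0.984, 0.0, 0.0]
force: [0.4, -0.6, -1.2]
gripper_width: 0.0484
finger_force: 62.3
```

```bash
python3 -m handwheel '[1,0,0,-0.001,0,0,0, 1,0,0,-0.0008,0,0,0, 1,0,0,0,0,0,0]'
```

```text
time: 29.38
tool_pos: [0.4818, -0.076, 0.2028]
tool_rot: [0.177, 0.984, 0.0, 0.0]
force: [-3.3, 0.6, 15.4]
gripper_width: 0.0487
finger_force: 64.0
```

It's seated at the expected height. Now I release, retreat clear of the cameras' view and check.

```bash
python3 -m handwheel '[0.5,0,0,0.0005,0,0,0, 0,0,0,0,0,0,0, 0,0,0,0,0,0,0, 0,0,0,0,0,0,0, 0,0,0,0.03,0,0,0, 0,0,0,0.05,0,0,0, 0,0,0,0.05,0,0,0, 0,0.01,-0.04,0.03,0,0,0]'; python3 -m handwheel '[0,0.01,-0.05,0.02,0,0,0, 0,0.01,-0.05,0,0,0,0, 0,0.01,-0.05,0,0,0,0, 0,0.01,-0.05,0,0,0,0, 0,0,-0.03,0,0,0,0, 0,0,0,0,0,0,0, 0,0,0,0,0,0,0]'
python3 - <<'E'
from h import *
s=manip.capture("scene")["color"][:,:,::-1];t=manip.capture("top")["color"][:,:,::-1]
a=cv2.resize(s[170:370,100:520],(798,380));b=cv2.resize(t[120:320,140:500],(396,220))
im=np.zeros((600,798,3),np.uint8);im[:380]=a;im[380:,:396]=b;cv2.imwrite("pics/f.png",im)
E
```

```text
time: 30.38
tool_pos: [0.492, -0.1139, 0.3647]
tool_rot: [0.175, 0.985, 0.001, 0.001]
force: [0.6, 0.1, -0.6]
gripper_width: 0.0853
finger_force: 0.0
time: 31.25
tool_pos: [0.5318, -0.3452, 0.3819]
tool_rot: [0.177, 0.984, 0.0, -0.0]
force: [-0.1, 0.1, 0.4]
gripper_width: 0.0854
finger_force: 0.0
```

View pics/f.png

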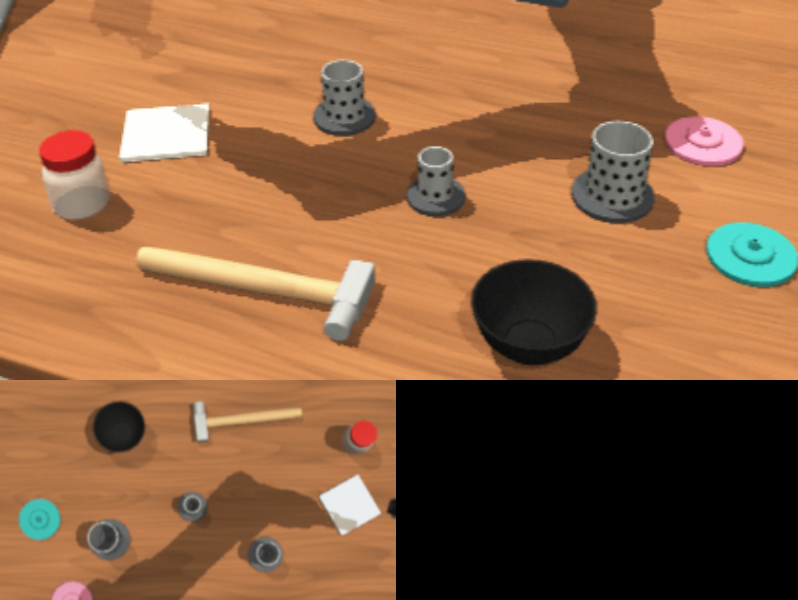

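In the scene half, the flasks stand upright and centred on bases of their own size: medium at (343,95), small at (436,180) and large at (620,165). The bowl, hammer and jar look unmoved and the tile is empty.

```bash
python3 -c "
from rig import manip
print(manip.finish_job())"
```

```text
the job is handed in; nothing more can be done
None
```

All three flasks stand upright on the flanges of their own-size bases, the bowl, hammer and jar look unmoved in the final pictures, and I handed the job in at about 31 s; no verdict came back.

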